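Wind the bakery bell timer and set it back to the tab

ROBOT

A 6-joint arm with a two-finger parallel gripper is mounted at the origin on the work surface. World frame = base frame: x ahead of the robot, y to its left, z up, the work surface at z = 0. Lengths are in m, angles in rad, forces in N, time in s.
With the tool pointing down it reaches from about 0.375 to 0.825 m from the base axis. Payload 5.5 kg.
Tool frame: the origin (TCP) lies at the very end of the fingers, on their centre line; the grasp point (between the pads) lies r.grip_depth behind it (r.grip_depth is the distance from the TCP to the grasp point, in m); z points along the fingers, y is the line along which they close (so a half turn about z gives the same grasp; the last joint's range is limited). The gripper opens to 85 mm and grips with 20 to 120 N. Pads are 22 mm wide; open, the fingers measure 114 mm over their backs; the gripper's body (76 mm by 85 mm) begins 54 mm behind the grasp point. The pads swing forward as they close: fully open they stand 13 mm farther back than shut.
Start: joints at [1.179, 0.314, -0.047, 1.21, 0, 1.571], TCP at [0.229, 0.555, 0.231] pointing down, gripper open.
Joint ranges: [-2.67, 2.67], [-0.69, 1.73], [-1.03, 1.25], [-2.08, 2.16], [-1.42, 1.45], [-3.14, 3.14]. Speed limits (rad/s): [2.39, 2.39, 3.01, 3.14, 3.14, 3.14].

INTERFACE

Orientations are given as a unit quaternion [w, x, y, z].
In Python, from workcell import r gives the robot as it stands.
- The arm moves only by the tool move_arm, never from a script. Its argument "increments" is a list of rows, each a list of 5 numbers: the shift along the tool's x, y, z in cm, then the turn about the tool's z in rad, then the closure, from -1 (fully open) to 1 (shut). In form: [[x, y, z, twist, gripper], ...]. A call has 1 to 5 rows; each row shifts and turns the commanded pose from where the row before left it, along the tool's axes as they then stand; what a row does not reach is not made up. A row lasts 1/12 s, in which the tool goes at most 41.7 mm and 7.16 degrees, less where a joint would pass 70% of its speed; a pose out of reach is approached as far as the arm can. A call with a gripper value outside its range is refused whole. The fingers move at their own pace and stop on an object; "grip_force" is the grip in N (left out, the last holds). Time passes only in rows, so rows that do not move let the fingers close. It gives the time, the measured TCP pose, the force, the opening and the grip force at its end, in the units of the state.
- r.read_state(): the state, without advancing time (a new reading comes with each control period).
- r.snapshot(name): name is "scene" or "top" or "wrist"; returns a dict with "color" (400x640x3 uint8, red, green, blue), "fx", "fy", "cx", "cy" (pixels), "position" and "orientation" of the camera in the world; the wrist camera has in their place "tool_from_camera" (4x4, takes a point from camera to tool coordinates, whose origin is the TCP and whose axes are the flange's). Camera axes: x right, y up, looking along -z (the intrinsics and any distortion apply to the point x, -y, -z); pixel columns grow to the right and rows downward; lengths in m; the calibration is good to about 2 mm. A picture is of the moment at which its call begins: read the wrist's pose just before it. There is no depth.
- r.sign_off(): hands the job in; it is judged then, once.
The state is a dict: "time": time; "q": joint angles; "joint_velocities": joint speeds; "joint_efforts": joint torques, N m; "eef_pos": TCP position; "tool_rot": TCP orientation; "ft_force": force on the tool from outside, world axes, zero at the start; "moment": the same for the moment, N m; "finger_gap": finger opening in m; "grip_force": force on a finger pad.
Only numpy, scipy, OpenCV 4.12 (cv2) and the standard library are available. Lean on these libraries where they do the work, as an engineer would, in place of code of your own. Each camera call takes 0.05 s, during which the arm holds its last target. There are 200 camera calls.

TASK

Set the bell timer with the red knob for this tray of choux: wind it clockwise past its red top mark until you just feel it come up against its end stop, without forcing the stop, then turn it back down until its pointer stands at the orange tab on its rim, and let go. Leave the tab, the blue timer and everything else on the bench as they are.

Things in the scene. Friction and masses are not known exactly. Their poses are not given: they have to be found in the camera images.
- red_timer: red-knobbed bell timer: white, round, 120 mm across, 47 mm high, face up, too heavy to shift; origin: centre of its underside, z up. Dial clockwise from above, 0.1 rad a minute: zero mark at +1.5 rad from the timer's own x axis, longer red top mark (30 min) at -1.5 rad; red band. The one to set. The orange tab on its rim stands for the wanted minutes
- red_grip (a point): on the axis of the red knob, 79 mm above the bench: the height to grip its bar. Bar 42 mm long, 14 mm thick, from 56 to 92 mm above the bench, on a 44 mm disc (48 to 56 mm); x axis of the point along the bar towards the pointer (at knob value v it stands at timer yaw + 1.5 - v). A low black pointer runs out from the disc. The knob stays where it is left
- red_knob (a joint): angle of the red knob, rad: 0 at the zero mark, growing clockwise seen from above, 0.1 a minute, 3.0 at the red top mark. Starts at about 18 to 24 minutes. Drags with about 0.06 N m all the way. Its end stop lies somewhere between 3.2 and 3.8, different each time, and cannot be seen
- red_stop (a joint): how far the hidden end stop of the red timer is pushed in, rad: 0 until the knob meets it, then growing with the knob. A spring of 2 N m per rad on top of the drag: 0.04 to 0.10 (0.08 to 0.20 N m above the drag) is a plain feel of the stop, more than 0.14 (0.28 N m) damages it
- red_tip (a point): tip of the red knob's black pointer, 38 mm from the axis, 50 mm above the bench
- red_mark (a point): the place on the dial where the pointer's tip should stand, just inside the orange tab (6.5 mm wide, on the rim of the red timer, up to 53 mm above the bench): 38 mm from the axis, 50 mm above the bench
- red_tab (a joint): where the orange tab of the red timer stands, on the same scale as the red knob (rad, 0.1 a minute): the knob value to set. 10 to 16 minutes; the tab slides stiffly on the rim and must not be shifted
- blue_timer: blue-knobbed bell timer: white, round, 120 mm across, 47 mm high, face up, too heavy to shift; origin: centre of its underside, z up. Dial clockwise from above, 0.1 rad a minute: zero mark at +1.5 rad from the timer's own x axis, longer red top mark (30 min) at -1.5 rad; blue band. For another oven: leave it alone
- blue_tip (a point): tip of the blue knob's pointer, 38 mm from its axis, 50 mm above the bench; must stay where it is
- nozzle: steel piping nozzle, a cone 28 mm across and 45 mm high, loose; origin: centre of its underside
- cutter: steel ring cutter, 72 mm across, 35 mm high, loose; origin: centre of its underside
- bowl: steel bowl, 140 mm across, 65 mm high, loose; origin: centre of its underside
- jar: closed amber jar, 66 mm across, 110 mm high, loose; origin: centre of its underside
- bun: single choux bun with yellow piping, 72 mm across, 44 mm high, loose; origin: centre of its underside
- spatula: spatula with wooden handle and steel blade lying flat on the bench, loose; origin at bench height, x along it towards the blade

How it is judged:
By the outcome, as a careful person would: the job done as asked, in the order asked, and still so for the second after the job is handed in, with the robot touching nothing.
It also fails if it takes over 58 s, if anything falls off the work surface, if the arm or the gripper's body presses on something with over 40 N, if the wrist force passes 120 N, or if a joint passes its speed limit or range.

## Working session

There is one attempt and no reset: what is moved stays moved. The work goes in short steps, Python scripts to look and compute and a tool call to move; the robot and the scene stay as the last step left them, time stands still between calls to the robot, and variables do not carry over. Pictures are saved under pics/ and viewed, at most 10 in all, crops included, and the job is handed in when it is done.

Besides the shell and the picture viewer there is one more tool, called after ">>>" as name([rows], argument=value, ...), one row to a line, values as JSON. move_arm: Moves the arm, as the interface text tells. Its arguments: {"type":"object","properties":{"increments":{"type":"array"},"grip_force":{"type":"number"}},"required":["increments"]}

```bash
ls; mkdir -p pics
python3 - <<'E'
from workcell import r
import cv2,numpy as np
s=r.read_state(); print({k:np.round(v,3).tolist() for k,v in s.items()}, r.grip_depth)
for n in("top","scene"):
    d=r.snapshot(n); print(n,{k:np.round(v,4).tolist() for k,v in d.items() if k!="color"})
    cv2.imwrite(f"pics/{n}0.png",d["color"][:,:,::-1])
E
```

```text
pics
{'time': 0.0, 'q': [1.179, 0.314, -0.048, 1.21, -0.0, 1.571], 'joint_velocities': [0.0, 0.002, 0.001, -0.001, -0.001, -0.0], 'joint_efforts': [-0.001, -53.958, 33.975, 0.019, -0.0, 0.0], 'eef_pos': [0.229, 0.554, 0.23], 'tool_rot': [-0.0, 0.195, 0.981, -0.001], 'ft_force': [-0.732, -0.584, 0.559], 'moment': [-0.003, 0.007, -0.001], 'grip_force': 0.0, 'finger_gap': 0.086} 0.0187
top {'fx': 417.9904, 'fy': 417.9904, 'cx': 317.7791, 'cy': 195.3088, 'position': [0.2139, -0.0441, 1.1489], 'orientation': [-0.6986, -0.0739, 0.0552, 0.7096]}
scene {'fx': 434.7407, 'fy': 434.7407, 'cx': 317.8318, 'cy': 203.9097, 'position': [0.9347, 0.8027, 0.8988], 'orientation': [0.2328, 0.1156, 0.4063, 0.876]}
```

View pics/top0.png

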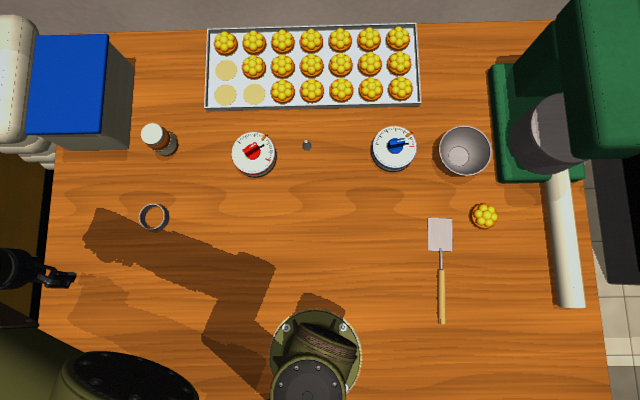

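View pics/scene0.png

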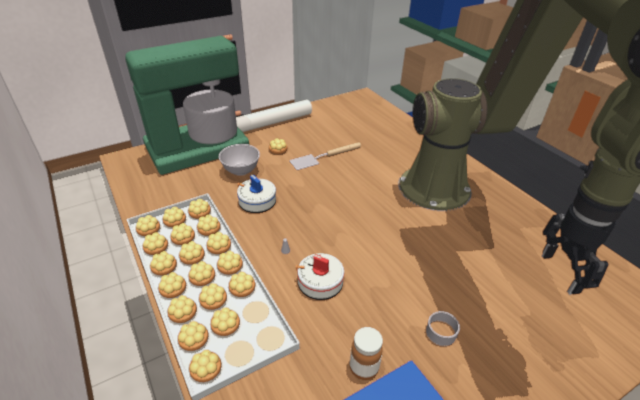

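The top view shows the red timer at about (253,154), the blue timer at (394,148), and the nozzle at (306,145). The scene view shows the red timer at about (321,275). I'll compute the rough position and zoom in.

```bash
cat > h.py <<'E'
import cv2,numpy as np
from scipy.spatial.transform import Rotation as R
def rot(q): return R.from_quat([q[1],q[2],q[3],q[0]]).as_matrix()
def campose(d,s=None):
    if "tool_from_camera" in d:
        T=np.array(d["tool_from_camera"]);Rt=rot(s["tool_rot"])
        return Rt@T[:3,:3], Rt@T[:3,3]+np.array(s["eef_pos"])
    return rot(d["orientation"]),np.array(d["position"])
def ray(d,uv,s=None):
    M,p=campose(d,s)
    u,v=uv; return p,M@np.array([(u-d["cx"])/d["fx"],-(v-d["cy"])/d["fy"],-1])
def plane(d,uv,z,s=None):
    p,w=ray(d,uv,s); return p+w*(z-p[2])/w[2]
def proj(d,P,s=None):
    M,p=campose(d,s); c=M.T@(np.array(P)-p)
    return d["cx"]+d["fx"]*c[0]/-c[2], d["cy"]-d["fy"]*c[1]/-c[2]
E
python3 - <<'E'
from h import *
from workcell import r
a=r.snapshot("top");b=r.snapshot("scene")
for d,uv in((a,(253,154)),(b,(321,270))): print(plane(d,uv,.047).round(4))
for n,d,(u,v) in(("t",a,(253,154)),("s",b,(321,275))):
    hs=cv2.cvtColor(d["color"],cv2.COLOR_RGB2HSV)
    h,s_,v_=cv2.split(hs)
    w=(s_<50)&(v_>140); box=np.zeros_like(w);box[v-32:v+32,u-32:u+32]=1
    red=((h<5)|(h>174))&(s_>180)&(v_>110)&box
    print(n,"red",np.argwhere(red).mean(0)[::-1],red.sum())
    c=max(cv2.findContours((w&box).astype(np.uint8),0,1)[0],key=cv2.contourArea);print(cv2.fitEllipse(cv2.convexHull(c)))
cr=np.hstack([cv2.resize(d["color"][v-25:v+25,u-27:u+27],(400,370),interpolation=cv2.INTER_CUBIC) for d,u,v in((a,253,154),(b,321,275))])
cv2.imwrite("pics/crop.png",cr[:,:,::-1])
E
```

```text
[0.5363 0.1601 0.047 ]
[0.5418 0.1644 0.047 ]
t red [252.53623188 153.02173913] 138
((252.65328979492188, 152.41360473632812), (40.709896087646484, 43.03881072998047), 68.59752655029297)
s red [320.552 265.56 ] 125
((320.4441833496094, 271.1354675292969), (36.52507781982422, 46.28007507324219), 91.50098419189453)
```

View pics/crop.png

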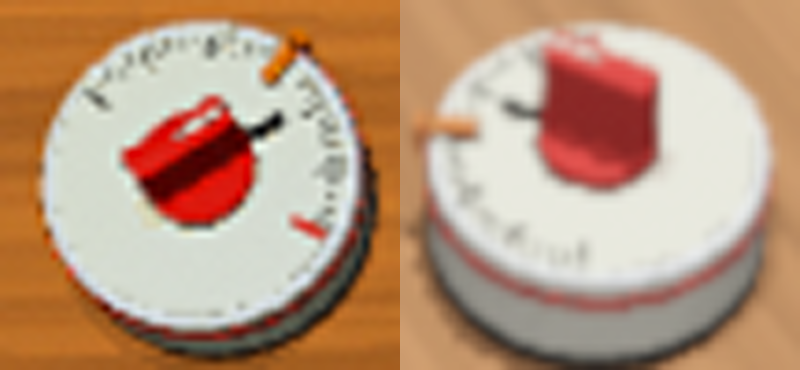

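The crop shows the pointer at upper right, the orange tab counter-clockwise of it (to the left) and the red top mark at lower right. The centre is near (0.54, 0.162). I'll go above it for a wrist view.

>>> move_arm([
  [-3.6, -2.0, 0, 0, -1],
  [-3.6, -2.0, 0, 0, -1],
  [-3.6, -2.0, 0, 0, -1],
  [-3.6, -2.0, 0, 0, -1],
  [-3.6, -2.0, 0, 0, -1],
])

```text
time: 0.62
eef_pos: [0.3579, 0.3918, 0.2312]
tool_rot: [0.0, 0.194, 0.981, -0.0]
ft_force: [0.8, 1.3, 0.2]
finger_gap: 0.0854
grip_force: 0.0
```

>>> move_arm([
  [-3.6, -2.0, 0, 0, -1],
  [-3.6, -2.0, 0, 0, -1],
  [-3.6, -2.0, 0, 0, -1],
  [-3.6, -2.0, 0, 0, -1],
  [-3.6, -2.0, 0, 0, -1],
])

```text
time: 1.03
eef_pos: [0.4863, 0.2304, 0.2314]
tool_rot: [0.0, 0.195, 0.981, 0.0]
ft_force: [0.1, 1.0, -0.1]
finger_gap: 0.0858
grip_force: 0.0
```

>>> move_arm([
  [-1.8, -1.0, 0, 0, -1],
  [0, 0, 0, 0, -1],
  [0, 0, 0, 0, -1],
  [0, 0, 0, 0, -1],
])

```text
time: 1.37
eef_pos: [0.4978, 0.2164, 0.2311]
tool_rot: [-0.0, 0.195, 0.981, 0.0]
ft_force: [-1.0, 0.4, 0.4]
finger_gap: 0.0854
grip_force: 0.0
```

Run:
```python
from h import *
from workcell import r
s=r.read_state(); d=r.snapshot("wrist"); 
print(s["q"],s["eef_pos"],s["tool_rot"],s["ft_force"],s["moment"]); print(np.round(d["tool_from_camera"],3),d["fx"],d["cx"],d["cy"])
print(proj(d,[.54,.162,.047],s))
cv2.imwrite("pics/w1.png",d["color"][:,:,::-1])
```

```text
[ 4.09682902e-01  2.06531258e-01 -1.87231957e-01  1.17761731e+00
  5.00997264e-04  8.01550088e-01] [0.49781911 0.2163608  0.23111936] [-3.82752849e-04  1.94682407e-01  9.80866256e-01  3.96633483e-05] [-1.04635619  0.3992116   0.35700153] [ 0.08466852 -0.01223751 -0.00203345]
[[ 0.001  0.957  0.291  0.074]
 [ 1.    -0.    -0.    -0.   ]
 [-0.     0.291 -0.957 -0.143]
 [ 0.     0.     0.     1.   ]] 278.7742455812012 320.17995833768117 198.1230541886682
(np.float64(293.219688943672), np.float64(224.1183152644481))
```

View pics/w1.png

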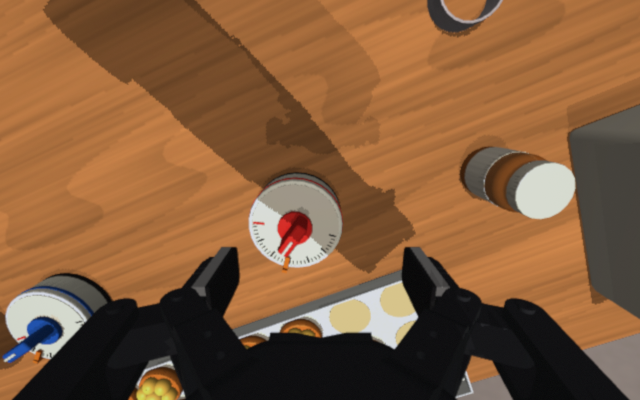

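The wrist view shows the red timer at (295,222), its pointer end near (281,250), the orange tab at (287,263) and the red mark at (258,223). I'll get closer for a finer measurement.

>>> move_arm([
  [-3.0, -1.2, 1.0, 0, -1],
  [-3.0, -1.1, 2.0, 0, -1],
  [-2.5, -1.1, 2.5, 0, -1],
  [0, 0, 2.5, 0, -1],
  [0, 0, 2.0, 0, -1],
])

```text
time: 1.83
eef_pos: [0.5636, 0.1524, 0.1295]
tool_rot: [-0.0, 0.195, 0.981, -0.0]
ft_force: [-0.3, 0.8, -0.6]
finger_gap: 0.0854
grip_force: 0.0
```

>>> move_arm([
  [0, 0, 0, 0, -1],
  [0, 0, 0, 0, -1],
  [0, 0, 0, 0, -1],
])

```text
time: 2.08
eef_pos: [0.5641, 0.1534, 0.1326]
tool_rot: [0.001, 0.194, 0.981, 0.0]
ft_force: [-0.5, 0.2, 1.1]
finger_gap: 0.0856
grip_force: 0.0
```

Run:
```python
from h import *
from workcell import r
import pickle
s=r.read_state(); d=r.snapshot("wrist"); pickle.dump((s,d),open("w2.pkl","wb"))
print(s["q"],s["eef_pos"],s["tool_rot"]); 
u,v=map(int,proj(d,[.54,.162,.047],s));print(u,v)
cv2.imwrite("pics/w2.png",cv2.resize(d["color"][max(0,v-90):v+90,u-110:u+110],None,fx=3,fy=3,interpolation=cv2.INTER_CUBIC)[:,:,::-1])
```

```text
[ 2.65569837e-01  3.40148584e-01 -2.41542645e-01  9.87840275e-01
  7.41674183e-05  6.55604888e-01] [0.5640516  0.15344434 0.13258448] [5.50026224e-04 1.93783667e-01 9.81044081e-01 3.14309989e-04]
318 173
```

View pics/w2.png

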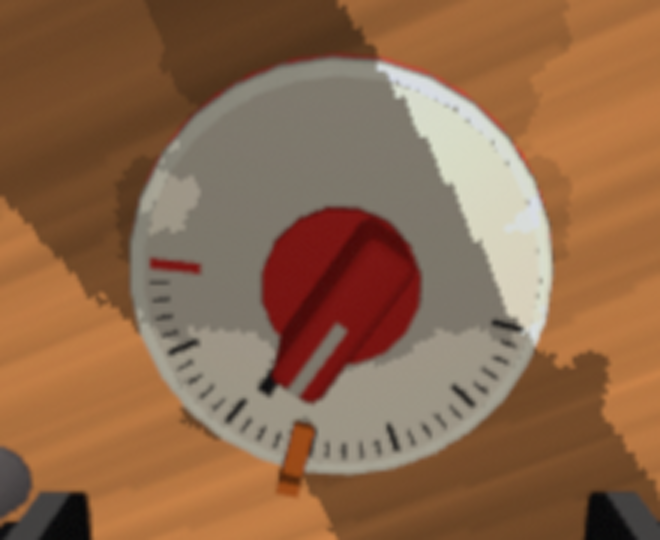

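The close view shows the dial centre near (342,270), the red top mark at (176,266), the zero mark at (507,326), the tab at (302,426) to (288,494) and the pointer tip at (266,386).

```bash
cat > m.py <<'E'
from h import *
import pickle
from scipy.optimize import least_squares
s,d=pickle.load(open("w2.pkl","rb"))
O=np.array([208,83])
P=lambda p,z: plane(d,np.array(p)/3+O-1/3,z,s)
def circ(pts,z):
    X=np.array([P(p,z)[:2] for p in pts])
    f=least_squares(lambda c:np.hypot(*(X-c[:2]).T)-c[2],[.54,.162,.05]);return f.x,f.fun*1e3
c,e=circ([(344,473),(551,265),(131,265),(200,423),(497,415),(260,458),(425,458)],.047);print(c,e.round(1))
c2,e=circ([(262,287),(421,285),(340,207),(284,232),(398,232),(408,327)],.056);print("disc",c2,e.round(1))
C=c[:2]
ang=lambda p,z:np.arctan2(*(P(p,z)[:2]-C)[::-1])
hsv=cv2.cvtColor(d["color"],cv2.COLOR_RGB2HSV);h,sa,va=cv2.split(hsv)
m=(h>8)&(h<16)&(sa>200)&(va>120);b=np.zeros_like(m);b[220:252,298:316]=1
q=np.argwhere(m&b)[:,::-1];t=q.mean(0);print("tab px",len(q),(t-O)*3,q.min(0),q.max(0))
for C in (c[:2],c2[:2]):
    zr=ang((507,326),.048);top=ang((176,266),.048);print("zero,top",zr,top,zr-top)
    yaw=(zr+top)/2;print("yaw",yaw)
    for n,p,z in(("tab",(t-O)*3+1,.052),("tabin",(303,426),.053),("ptr",(266,386),.050),("t25",(183,347),.048),("t20",(236,410),.048),("t10",(393,437),.048),("t5",(462,396),.048)):
        print(n,(yaw+1.5-ang(p,z)).round(3),np.hypot(*(P(p,z)[:2]-C)).round(4))
print("bar",np.arctan2(*(P((300,391),.092)-P((392,253),.092))[:2][::-1]))
E
python3 m.py
```

```text
[0.54352824 0.16330846 0.05886603] [-0.8 -0.6  0.1  0.4  1.3 -0.3 -0.2]
disc [0.54246839 0.16334637 0.02134983] [-0.   0.1  0.2 -0.1 -0.2 -0. ]
tab px 112 [295.01785714 456.69642857] [301 225] [311 247]
zero,top 0.9282000289230874 -2.0730698671834107 3.001269896106498
yaw -0.5724349191301616
tab 1.577 0.0526
tabin 1.589 0.042
ptr 1.958 0.0366
t25 2.506 0.0489
t20 2.008 0.0486
t10 1.002 0.0484
t5 0.508 0.048
zero,top 0.9103227042226736 -2.0524392640532687 2.9627619682759425
yaw -0.5710582799152976
tab 1.567 0.0534
tabin 1.576 0.0428
ptr 1.936 0.0372
t25 2.486 0.049
t20 1.991 0.0492
t10 1.003 0.0494
t5 0.519 0.049
bar -0.9591344228551679
```

>>> move_arm([
  [2.3, 0.1, 0, 0, -1],
  [0, 0, 0, -0.12, -1],
  [0, 0, 0, -0.12, -1],
  [0, 0, 0, -0.12, -1],
  [0, 0, 0, -0.12, -1],
])

```text
time: 2.55
eef_pos: [0.5439, 0.1629, 0.1335]
tool_rot: [0.002, -0.048, 0.999, 0.0]
ft_force: [-0.6, 0.4, 1.1]
finger_gap: 0.0854
grip_force: 0.0
```

>>> move_arm([
  [0, 0, 0, -0.12, -1],
  [0, 0, 0, -0.12, -1],
  [0, 0, 0, -0.12, -1],
  [0, 0, 0, -0.12, -1],
  [0, 0, 0, -0.12, -1],
])

```text
time: 2.97
eef_pos: [0.544, 0.1628, 0.1334]
tool_rot: [0.002, -0.341, 0.94, -0.0]
ft_force: [-0.3, 0.0, 1.2]
finger_gap: 0.0856
grip_force: 0.0
```

>>> move_arm([
  [0, 0, 0, -0.12, -1],
  [0, 0, 0, -0.12, -1],
  [0, 0, 0, -0.12, -1],
  [0, 0, 0, -0.12, -1],
  [0, 0, 0, -0.12, -1],
])

```text
time: 3.38
eef_pos: [0.544, 0.1628, 0.1334]
tool_rot: [0.002, -0.603, 0.798, -0.001]
ft_force: [-0.1, -0.7, 0.0]
finger_gap: 0.0856
grip_force: 0.0
```

>>> move_arm([
  [0, 0, 0, -0.12, -1],
  [0, 0, 0, -0.12, -1],
  [0, 0, 0, -0.12, -1],
  [0, 0, 0, -0.12, -1],
  [0, 0, 0, -0.12, -1],
])

```text
time: 3.8
eef_pos: [0.544, 0.1628, 0.1334]
tool_rot: [-0.001, 0.812, -0.584, 0.001]
ft_force: [-0.2, 0.1, -0.7]
finger_gap: 0.0855
grip_force: 0.0
```

>>> move_arm([
  [0, 0, 0, -0.12, -1],
  [0, 0, 0, -0.12, -1],
  [0, 0, 0, -0.04, -1],
  [0, 0, 0, 0, -1],
  [0, 0, 0, 0, -1],
])

```text
time: 4.22
eef_pos: [0.5438, 0.1626, 0.1328]
tool_rot: [-0.001, 0.884, -0.468, 0.001]
ft_force: [-0.3, -0.3, -0.5]
finger_gap: 0.0857
grip_force: 0.0
```

```bash
cat > st.py <<'E'
from h import *
from workcell import r
s=r.read_state();q=s["tool_rot"]
x=rot(q)[:,0];a=np.arctan2(x[1],x[0])
print("t",round(s["time"],2),"q",np.round(s["q"],3),"p",np.round(s["eef_pos"],4),"ang",round(a,4),"v_if_gripped",round(-.572+1.5-a,4),"F",np.round(s["ft_force"],2),"M",np.round(s["moment"],3),"q6eff",np.round(s["joint_efforts"][5],3),"gap",round(s["finger_gap"],4),"gf",round(s["grip_force"],1))
E
python3 st.py
python3 - <<'E'
from h import *
from workcell import r
import pickle
s=r.read_state(); d=r.snapshot("wrist"); pickle.dump((s,d),open("w3.pkl","wb"))
u,v=map(int,proj(d,[.543,.163,.047],s));print(u,v,max(0,v-90))
cv2.imwrite("pics/w3.png",cv2.resize(d["color"][max(0,v-90):v+90,u-110:u+110],None,fx=3,fy=3,interpolation=cv2.INTER_CUBIC)[:,:,::-1])
E
```

```text
t 4.22 q [ 0.291  0.309 -0.285  0.975  0.    -1.877] p [0.5438 0.1626 0.1328] ang -0.9742 v_if_gripped 1.9022 F [-0.32 -0.28 -0.47] M [ 0.026 -0.008 -0.001] q6eff -0.085 gap 0.0857 gf 0.0
320 204 114
```

View pics/w3.png

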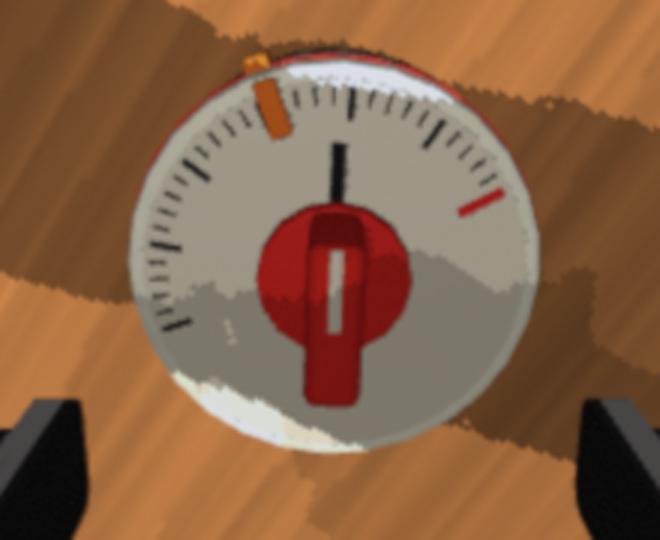

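The pointer runs straight up, from (338,145) to (337,200). The bar is vertical, so the fingers are aligned with it. The tab is at (273,108), the red mark at (481,203) and the zero mark at (177,325).

```bash
cat > m3.py <<'E'
from h import *
import pickle
s,d=pickle.load(open("w3.pkl","rb"))
O=np.array([210,114])
P=lambda p,z: plane(d,np.array(p)/3+O-1/3,z,s)[:2]
# centre from lines through marks 25/20/10/5 known: fit centre,yaw from tick angles
T=[((177,325),0),((165,246),.5),((196,170),1.0),((351,105),2.0),((434,134),2.5),((481,203),3.0)]
from scipy.optimize import least_squares
X=np.array([P(p,.0475) for p,_ in T]);V=np.array([v for _,v in T])
def f(k):
    a=k[2]+1.5-V; return (X-k[:2]-np.c_[np.cos(a),np.sin(a)]*k[3]).ravel()
k=least_squares(f,[.543,.163,-.57,.05]); print(k.x,(k.fun*1e3).round(2)); C=k.x[:2];yaw=k.x[2]
hsv=cv2.cvtColor(d["color"],cv2.COLOR_RGB2HSV);h,sa,va=cv2.split(hsv)
m=(h>7)&(h<17)&(sa>195)&(va>100);b=np.zeros_like(m);b[130:162,292:309]=1
t=np.argwhere(m&b)[:,::-1];print(len(t))
val=lambda p,z:yaw+1.5-np.arctan2(*(P(p,z)-C)[::-1])
for n,p,z in(("tabcentre",(273,108),.053),("tab in",(283,135),.053),("tab out",(262,82),.053),("ptip",(338,145),.050),("pin",(337,195),.05)): print(n,val(p,z).round(3),np.hypot(*(P(p,z)-C)).round(4))
print("tabmask",val((t.mean(0)-O)*3+1,.052))
a=P((336,338),.092)-P((336,250),.092);print("bar",yaw+1.5-np.arctan2(-a[1],-a[0]),P((334,293),.092))
E
python3 m3.py
```

```text
[ 0.5430356   0.16377206 -0.57812228  0.04823141] [-0.5   0.22  0.    0.08  0.12 -0.16 -0.03 -0.38 -0.14 -0.96  0.55  1.21]
139
tabcentre 1.584 0.0506
tab in 1.588 0.043
tab out 1.574 0.0579
ptip 1.942 0.0378
pin 1.959 0.0239
tabmask 1.5741119993106047
bar 1.8939790421544624 [0.54811161 0.15509607]
```

>>> move_arm([
  [-0.1, 0, 2.5, 0, -1],
  [0, 0, 2.5, 0, -1],
  [0, 0, 1.5, 0, -1],
  [0, 0, 0.7, 0, -1],
  [0, 0, 0, 0, -1],
])

```text
time: 4.68
eef_pos: [0.5412, 0.1625, 0.058]
tool_rot: [0.001, 0.884, -0.468, -0.001]
ft_force: [-0.5, -0.3, -0.7]
finger_gap: 0.0854
grip_force: 0.0
```

```bash
python3 st.py
```

```text
t 4.68 q [ 0.292  0.379 -0.375  0.82  -0.    -1.876] p [0.5412 0.1625 0.058 ] ang -0.9739 v_if_gripped 1.9019 F [-0.52 -0.31 -0.7 ] M [-0.053  0.016  0.018] q6eff 0.007 gap 0.0854 gf 0.0
```

>>> move_arm([
  [0, 0, 0, 0, 0.2],
  [0, 0, 0, 0, 0.5],
  [0, 0, 0, 0, 1],
  [0, 0, 0, 0, 1],
  [0, 0, 0, 0, 1],
], grip_force=40)

```text
time: 5.1
eef_pos: [0.543, 0.1629, 0.0601]
tool_rot: [-0.0, 0.884, -0.468, 0.0]
ft_force: [0.4, -0.4, 0.3]
finger_gap: 0.0257
grip_force: 0.0
```

>>> move_arm([
  [0, 0, 0, 0, 1],
  [0, 0, 0, 0, 1],
  [0, 0, 0, 0, 1],
  [0, 0, 0, 0, 1],
])

```text
time: 5.43
eef_pos: [0.543, 0.1631, 0.0599]
tool_rot: [-0.001, 0.884, -0.468, 0.0]
ft_force: [0.7, 1.3, 5.1]
finger_gap: 0.0131
grip_force: 45.1
```

```bash
python3 st.py
```

```text
t 5.43 q [ 0.292  0.377 -0.372  0.82   0.    -1.877] p [0.543  0.1631 0.0599] ang -0.9734 v_if_gripped 1.9014 F [0.69 1.35 5.07] M [ 0.186  0.089 -0.065] q6eff -0.004 gap 0.0131 gf 45.1
```

>>> move_arm([
  [0, 0, 0, 0.05, 1],
  [0, 0, 0, 0.1, 1],
  [0, 0, 0, 0.1, 1],
  [0, 0, 0, 0.1, 1],
  [0, 0, 0, 0.05, 1],
])

```text
time: 5.85
eef_pos: [0.543, 0.1631, 0.06]
tool_rot: [-0.001, 0.772, -0.636, 0.0]
ft_force: [-0.5, 0.9, 6.1]
finger_gap: 0.0139
grip_force: 45.1
```

```bash
python3 st.py
```

```text
t 5.85 q [ 0.292  0.377 -0.372  0.82   0.    -1.472] p [0.543  0.1631 0.06  ] ang -1.3777 v_if_gripped 2.3057 F [-0.54  0.94  6.11] M [0.123 0.098 0.11 ] q6eff -0.098 gap 0.0139 gf 45.1
```

>>> move_arm([
  [0, 0, 0, 0.1, 1],
  [0, 0, 0, 0.1, 1],
  [0, 0, 0, 0.1, 1],
  [0, 0, 0, 0.1, 1],
  [0, 0, 0, 0, 1],
])

```text
time: 6.27
eef_pos: [0.543, 0.1631, 0.06]
tool_rot: [0.001, -0.63, 0.776, -0.0]
ft_force: [0.3, 0.4, 5.5]
finger_gap: 0.0134
grip_force: 45.4
```

```bash
python3 st.py
```

```text
t 6.27 q [ 0.292  0.377 -0.372  0.82   0.    -1.072] p [0.543  0.1631 0.06  ] ang -1.7776 v_if_gripped 2.7056 F [0.29 0.39 5.54] M [ 0.105  0.1   -0.044] q6eff 0.85 gap 0.0134 gf 45.4
```

>>> move_arm([
  [0, 0, 0, 0.1, 1],
  [0, 0, 0, 0.1, 1],
  [0, 0, 0, 0.1, 1],
  [0, 0, 0, 0, 1],
])

```text
time: 6.6
eef_pos: [0.5429, 0.1631, 0.0599]
tool_rot: [0.001, -0.507, 0.862, 0.0]
ft_force: [-0.5, 0.7, 5.6]
finger_gap: 0.0138
grip_force: 45.4
```

```bash
python3 st.py
```

```text
t 6.6 q [ 0.292  0.377 -0.372  0.82   0.    -0.772] p [0.5429 0.1631 0.0599] ang -2.0776 v_if_gripped 3.0056 F [-0.49  0.74  5.63] M [ 0.202  0.136 -0.036] q6eff 0.85 gap 0.0138 gf 45.4
```

```bash
cat > av.py <<'E'
from h import *
from workcell import r
L=[]
for i in range(8):
    s=r.read_state();L.append([s["moment"][2],s["joint_efforts"][5],s["q"][5],s["q"][0]]);r.snapshot("wrist")
L=np.array(L);s=r.read_state();x=rot(s["tool_rot"])[:,0]
print("t",round(s["time"],2),"v",round((.928-np.arctan2(x[1],x[0]))%6.283,4),"Mz",L[:,0].round(3),"mean",L[:,0].mean().round(3),"eff",L[:,1].mean().round(3),"q6",L[-1,2].round(4),"F",np.round(s["ft_force"],1))
E
python3 av.py
```

```text
t 7.0 v 3.0015 Mz [-0.036 -0.045 -0.061 -0.051 -0.099 -0.115  0.027 -0.045] mean -0.053 eff 0.101 q6 -0.7765 F [0.  1.1 5.9]
```

>>> move_arm([
  [0, 0, 0, 0.03, 1],
  [0, 0, 0, 0.03, 1],
])

```text
time: 7.17
eef_pos: [0.5429, 0.1631, 0.0599]
tool_rot: [0.001, -0.483, 0.876, 0.0]
ft_force: [-0.6, 0.7, 6.0]
finger_gap: 0.0132
grip_force: 45.1
```

```bash
python3 av.py
```

```text
t 7.57 v 3.0614 Mz [ 0.047  0.013 -0.012 -0.097 -0.06  -0.046 -0.051 -0.068] mean -0.034 eff -0.051 q6 -0.7165 F [-0.6  0.9  6.1]
```

>>> move_arm([
  [0, 0, 0, 0.03, 1],
  [0, 0, 0, 0.03, 1],
])

```text
time: 7.73
eef_pos: [0.5429, 0.1631, 0.0599]
tool_rot: [0.001, -0.456, 0.89, 0.0]
ft_force: [-0.5, 0.8, 5.7]
finger_gap: 0.0131
grip_force: 45.1
```

```bash
sed -i 's/range(8)/range(6)/' av.py; python3 av.py
```

```text
t 8.03 v 3.1214 Mz [ 0.037 -0.031 -0.073 -0.055 -0.11  -0.072] mean -0.051 eff -0.048 q6 -0.6566 F [-1.6  0.6  5.7]
```

>>> move_arm([
  [0, 0, 0, 0.04, 1],
])

```text
time: 8.12
eef_pos: [0.5429, 0.1631, 0.0599]
tool_rot: [0.001, -0.439, 0.899, 0.0]
ft_force: [0.4, 0.9, 5.1]
finger_gap: 0.0132
grip_force: 45.2
```

```bash
python3 av.py
```

```text
t 8.42 v 3.1614 Mz [ 0.035  0.005 -0.041 -0.068 -0.028 -0.053] mean -0.025 eff -0.127 q6 -0.6165 F [-0.8  1.1  5.4]
```

>>> move_arm([
  [0, 0, 0, 0.04, 1],
])

```text
time: 8.5
eef_pos: [0.5429, 0.1631, 0.06]
tool_rot: [0.001, -0.421, 0.907, 0.0]
ft_force: [-1.3, 0.5, 6.0]
finger_gap: 0.0135
grip_force: 45.2
```

```bash
python3 av.py
```

```text
t 8.8 v 3.2015 Mz [ 0.088 -0.063  0.007 -0.065 -0.039 -0.094] mean -0.028 eff -0.127 q6 -0.5765 F [0.1 1.  5.8]
```

>>> move_arm([
  [0, 0, 0, 0.03, 1],
])

```text
time: 8.88
eef_pos: [0.543, 0.1631, 0.0599]
tool_rot: [0.001, -0.407, 0.913, 0.0]
ft_force: [-0.7, 1.9, 7.3]
finger_gap: 0.0133
grip_force: 45.2
```

```bash
python3 av.py
```

```text
t 9.18 v 3.2314 Mz [ 0.05   0.051 -0.066  0.015 -0.06  -0.107] mean -0.02 eff -0.101 q6 -0.5465 F [-0.   1.1  6.3]
```

>>> move_arm([
  [0, 0, 0, 0.03, 1],
])

```text
time: 9.27
eef_pos: [0.5429, 0.1631, 0.0599]
tool_rot: [0.001, -0.393, 0.919, 0.0]
ft_force: [-0.5, 0.9, 5.4]
finger_gap: 0.0135
grip_force: 45.2
```

```bash
python3 av.py
```

```text
t 9.57 v 3.2614 Mz [ 0.097  0.059 -0.033 -0.02  -0.004 -0.038] mean 0.01 eff -0.101 q6 -0.5165 F [-0.4  1.2  5.9]
```

>>> move_arm([
  [0, 0, 0, 0.03, 1],
])

```text
time: 9.65
eef_pos: [0.5429, 0.1631, 0.06]
tool_rot: [0.001, -0.379, 0.925, 0.0]
ft_force: [-0.2, 1.3, 5.8]
finger_gap: 0.0134
grip_force: 45.2
```

```bash
python3 av.py
```

```text
t 9.95 v 3.2914 Mz [ 0.074 -0.049 -0.033 -0.045 -0.044 -0.011] mean -0.018 eff -0.083 q6 -0.4866 F [-0.8  1.3  5.6]
```

>>> move_arm([
  [0, 0, 0, 0.03, 1],
])

```text
time: 10.03
eef_pos: [0.5429, 0.1631, 0.06]
tool_rot: [0.001, -0.365, 0.931, 0.0]
ft_force: [0.0, 0.4, 6.0]
finger_gap: 0.0135
grip_force: 45.1
```

```bash
python3 av.py
```

```text
t 10.33 v 3.3213 Mz [ 0.167  0.035 -0.006  0.009 -0.017 -0.044] mean 0.024 eff -0.038 q6 -0.4567 F [-0.   1.2  5.6]
```

>>> move_arm([
  [0, 0, 0, 0.03, 1],
])

```text
time: 10.42
eef_pos: [0.5429, 0.1631, 0.0599]
tool_rot: [0.001, -0.352, 0.936, 0.0]
ft_force: [-0.1, 0.7, 5.5]
finger_gap: 0.0132
grip_force: 45.1
```

```bash
python3 av.py
```

```text
t 10.72 v 3.3512 Mz [0.222 0.126 0.043 0.017 0.061 0.04 ] mean 0.085 eff 0.01 q6 -0.4268 F [-0.3  1.   4.9]
```

>>> move_arm([
  [0, 0, 0, 0.015, 1],
])

```text
time: 10.8
eef_pos: [0.5429, 0.1631, 0.0599]
tool_rot: [0.001, -0.345, 0.939, 0.0]
ft_force: [0.1, 1.0, 5.5]
finger_gap: 0.0133
grip_force: 45.1
```

```bash
python3 av.py
```

```text
t 11.1 v 3.3661 Mz [0.204 0.141 0.048 0.103 0.073 0.046] mean 0.102 eff 0.074 q6 -0.4118 F [-1.2  0.4  6.7]
```

>>> move_arm([
  [0, 0, 0, -0.06, 1],
  [0, 0, 0, -0.12, 1],
  [0, 0, 0, -0.12, 1],
  [0, 0, 0, -0.12, 1],
  [0, 0, 0, -0.12, 1],
])

```text
time: 11.52
eef_pos: [0.543, 0.1631, 0.06]
tool_rot: [0.001, -0.585, 0.811, -0.0]
ft_force: [-0.4, -0.4, 6.7]
finger_gap: 0.0138
grip_force: 45.4
```

>>> move_arm([
  [0, 0, 0, -0.12, 1],
  [0, 0, 0, -0.12, 1],
  [0, 0, 0, -0.12, 1],
  [0, 0, 0, -0.12, 1],
  [0, 0, 0, -0.12, 1],
])

```text
time: 11.93
eef_pos: [0.5429, 0.1631, 0.0599]
tool_rot: [-0.001, 0.798, -0.602, 0.0]
ft_force: [-0.2, 1.8, 5.8]
finger_gap: 0.0133
grip_force: 45.4
```

>>> move_arm([
  [0, 0, 0, -0.12, 1],
  [0, 0, 0, -0.12, 1],
  [0, 0, 0, -0.12, 1],
  [0, 0, 0, -0.12, 1],
  [0, 0, 0, -0.06, 1],
])

```text
time: 12.35
eef_pos: [0.543, 0.1631, 0.06]
tool_rot: [-0.001, 0.93, -0.368, 0.0]
ft_force: [0.2, 0.7, 4.7]
finger_gap: 0.0138
grip_force: 45.4
```

>>> move_arm([
  [0, 0, 0, 0, 1],
  [0, 0, 0, 0, 1],
])

```text
time: 12.52
eef_pos: [0.543, 0.1631, 0.0599]
tool_rot: [-0.001, 0.929, -0.37, 0.0]
ft_force: [-0.1, 1.2, 5.0]
finger_gap: 0.0133
grip_force: 45.2
```

```bash
python3 st.py
python3 - <<'E'
from h import *
from workcell import r
import pickle
s=r.read_state(); d=r.snapshot("wrist"); pickle.dump((s,d),open("w4.pkl","wb"))
u,v=map(int,proj(d,[.543,.1636,.047],s));print(u,v,max(0,v-100))
cv2.imwrite("pics/w4.png",cv2.resize(d["color"][max(0,v-100):v+60,u-110:u+110],None,fx=3.5,fy=3.5,interpolation=cv2.INTER_CUBIC)[:,:,::-1])
E
```

```text
t 12.52 q [ 0.292  0.377 -0.372  0.82   0.    -2.092] p [0.543  0.1631 0.0599] ang -0.758 v_if_gripped 1.686 F [-0.14  1.21  5.  ] M [0.183 0.057 0.101] q6eff -0.009 gap 0.0133 gf 45.2
319 240 140
```

View pics/w4.png

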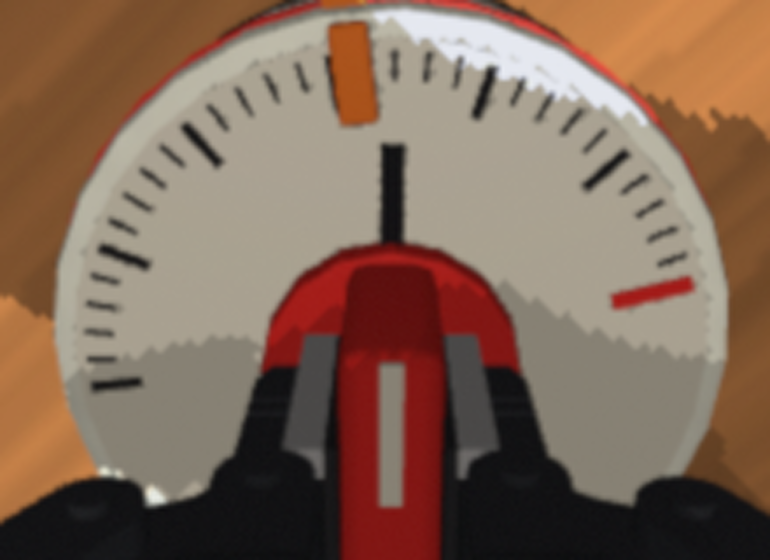

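The pointer tip is at (392,146), pointing at the 17-minute tick. The tab runs from (349,23) to (358,124). The long ticks for 0, 5, 10, 20, 25 and 30 minutes are all visible.

```bash
cat > m4.py <<'E'
from h import *
import pickle
from scipy.optimize import least_squares
s,d=pickle.load(open("w4.pkl","rb"))
O=np.array([209,140])
P=lambda p,z: plane(d,(np.array(p)+.5)/3.5-.5+O,z,s)[:2]
T=[((117,383),0),((124,257),.5),((203,145),1.0),((484,92),2.0),((606,170),2.5),((653,293),3.0)]
X=np.array([P(p,.0475) for p,_ in T]);V=np.array([v for _,v in T])
def f(k):
    a=k[2]+1.5-V; return (X-k[:2]-np.c_[np.cos(a),np.sin(a)]*k[3]).ravel()
k=least_squares(f,[.543,.163,-.57,.05]); print(k.x,(k.fun*1e3).round(2))
for C in (k.x[:2],np.array([.543,.1631])):
    yaw=k.x[2]
    val=lambda p,z:yaw+1.5-np.arctan2(*(P(p,z)-C)[::-1])
    for n,p,z in(("tab in",(360,124),.053),("tabmid",(354.5,74),.053),("tab out",(349,24),.053),("ptip",(392.5,146),.050),("pin",(392.5,235),.05),("17",(394,65),.0475)): print(n,val(p,z).round(3),np.hypot(*(P(p,z)-C)).round(4))
print("tool",yaw+1.5+.758)
E
python3 m4.py
```

```text
[ 0.54286068  0.16362513 -0.57705427  0.04833983] [-0.3   0.12 -0.14  0.27 -0.04 -0.13  0.13 -0.64 -0.2  -0.84  0.56  1.22]
tab in 1.579 0.0426
tabmid 1.579 0.0505
tab out 1.58 0.0582
ptip 1.701 0.0381
pin 1.716 0.0229
17 1.701 0.0508
tab in 1.571 0.0421
tabmid 1.573 0.0501
tab out 1.574 0.0578
ptip 1.694 0.0376
pin 1.704 0.0225
17 1.695 0.0503
tool 1.6809457283158973
```

>>> move_arm([
  [0, 0, 0, -0.04, 1],
  [0, 0, 0, -0.04, 1],
  [0, 0, 0, -0.04, 1],
  [0, 0, 0, 0, 1],
  [0, 0, 0, 0, 1],
])

```text
time: 12.98
eef_pos: [0.543, 0.1631, 0.0599]
tool_rot: [-0.001, 0.95, -0.314, 0.0]
ft_force: [0.4, 1.3, 5.8]
finger_gap: 0.0133
grip_force: 45.1
```

```bash
python3 st.py
```

```text
t 12.98 q [ 0.292  0.377 -0.372  0.82   0.    -2.212] p [0.543  0.1631 0.0599] ang -0.6381 v_if_gripped 1.5661 F [0.44 1.27 5.82] M [0.135 0.126 0.04 ] q6eff 0.018 gap 0.0133 gf 45.1
```

>>> move_arm([
  [0, 0, 0, 0, 0.5],
  [0, 0, 0, 0, 0.0],
  [0, 0, 0, 0, -0.5],
  [0, 0, 0, 0, -0.5],
  [0, 0, 0, 0, -0.5],
])

```text
time: 13.4
eef_pos: [0.5421, 0.1626, 0.059]
tool_rot: [0.0, 0.949, -0.314, -0.0]
ft_force: [0.1, -0.0, 1.2]
finger_gap: 0.064
grip_force: 0.0
```

>>> move_arm([
  [0, 0, -0.5, 0, -0.5],
  [0, 0, -1.5, 0, -0.5],
  [0, 0, -2.5, 0, -0.5],
  [0, 0, -2.5, 0, -0.5],
  [0, 0, -1.0, 0, -0.5],
])

```text
time: 13.82
eef_pos: [0.544, 0.1632, 0.1428]
tool_rot: [-0.001, 0.949, -0.314, 0.002]
ft_force: [1.1, 0.2, 0.8]
finger_gap: 0.064
grip_force: 0.0
```

>>> move_arm([
  [0, 0, 0, 0, -0.5],
  [0, 0, 0, 0, -0.5],
  [0, 0, 0, 0, -0.5],
])

```text
time: 14.07
eef_pos: [0.5416, 0.1625, 0.138]
tool_rot: [0.001, 0.949, -0.314, -0.001]
ft_force: [-0.4, -0.2, -1.0]
finger_gap: 0.0641
grip_force: 0.0
```

```bash
python3 st.py
python3 - <<'E'
from h import *
from workcell import r
import pickle
s=r.read_state(); d=r.snapshot("wrist"); pickle.dump((s,d),open("w5.pkl","wb"))
u,v=map(int,proj(d,[.543,.1636,.047],s));print(u,v,max(0,v-90))
cv2.imwrite("pics/w5.png",cv2.resize(d["color"][max(0,v-90):v+70,u-100:u+100],None,fx=3.5,fy=3.5,interpolation=cv2.INTER_CUBIC)[:,:,::-1])
E
```

```text
t 14.07 q [ 0.291  0.305 -0.278  0.99  -0.    -2.212] p [0.5416 0.1625 0.138 ] ang -0.6384 v_if_gripped 1.5664 F [-0.44 -0.22 -0.95] M [ 0.032  0.016 -0.041] q6eff 0.0 gap 0.0641 gf 0.0
317 200 110
```

View pics/w5.png

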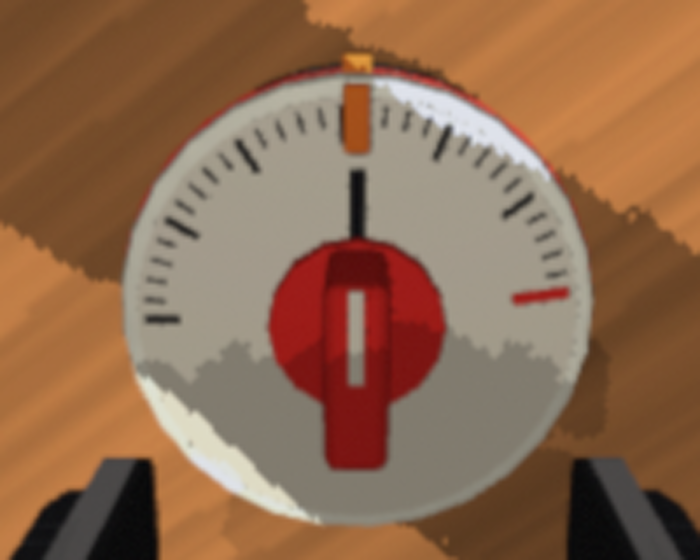

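The pointer at (357,172) lines up with the tab at (357,118), and the gripper is clear, so I'm handing it in.

```bash
python3 -c "
from workcell import r
print(r.sign_off())"
```

```text
the job is handed in; nothing more can be done
None
```

The red timer was wound past its top mark to a light feel of the end stop (about 0.06 rad in, estimated from the wrist torque), turned back until its pointer lined up with the orange tab at about 15.8 min, released and handed in at about 14 s.

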